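# Find the full slide box by tipping one end, and latch it in the cradle

### The arm

A 6-joint arm with a two-finger parallel gripper is mounted at the origin on a cart in front of the work surface, level with it; the furniture and walls round the work are solid. World frame = base frame: x ahead of the robot, y to its left, z up, the work surface at z = 0. Lengths are in m, angles in degrees, forces in N, time in s.
With the tool pointing down it reaches from about 0.4 to 0.825 m from the base axis. Payload 7 kg.
Tool frame: the origin (TCP) lies midway between the tips of the shut fingers; the grasp point (between the pads) lies r.tcp_to_grasp behind it (r.tcp_to_grasp is the distance from the TCP to the grasp point, in m); x points along the fingers, y is the direction in which the jaws open and shut, and the axes are right-handed (so a half turn about x gives the same grasp; the last joint's range is limited). The gripper opens to 88 mm and grips with 3 to 60 N. Pads are 19 mm wide; open, the fingers measure 130 mm over their backs; the gripper's body (78 mm by 193 mm) begins 47 mm behind the grasp point.
Start: joints at [-46.518, 20.546, 0.682, 0, -70.136, -16.507], TCP at [0.306, -0.602, 0.201] pointing down, gripper open.
Joint ranges: [-176.03, 176.03], [-82.01, 121.73], [-58.28, 71.71], [-173.87, 95.51], [-174.79, -0.11], [-173.66, 173.66]. Speed limits (degrees/s): [136.94, 136.94, 172.46, 180, 180, 180].

### API

Orientations are given as [roll, pitch, yaw] about the fixed x, y, z axes, in that order (R = Rz(yaw) Ry(pitch) Rx(roll)).
In Python, from plant import r gives the robot as it stands.
- The arm moves only by the tool carry_out, never from a script. Its argument "moves" is a list of rows, each a list of 7 numbers: the shift along the world's x, y, z in mm, then the turn, a rotation vector about the world's x, y, z in rad, then the opening in per cent of the stroke, from 0 (shut) to 100 (fully open). In form: [[x, y, z, wx, wy, wz, claw], ...]. A call has 1 to 5 rows; each row is the pose to reach, as a shift and turn from the pose commanded when the call began; what a row does not reach only later rows make up. A row lasts 1/10 s, in which the tool goes at most 50 mm and 8.59 degrees, less where a joint would pass 70% of its speed; a pose out of reach is approached as far as the arm can. A call with a gripper value outside its range is refused whole. The fingers move at their own pace and stop on an object; "squeeze" is the grip in N (left out, the last holds). Time passes only in rows, so rows that repeat a pose let the fingers close. It gives the time, the measured TCP pose, the force and the opening at its end, in the units of the state.
- r.get_state(): the state, without advancing time (a new reading comes with each control period).
- r.capture(name): name is "scene" or "top" or "wrist"; returns the picture (384x512x3 uint8, blue, green, red); there is no depth.
- r.camera_params(name): a dict with "K" (3x3 intrinsics, pixels), "D" ([k1, k2, p1, p2, k3] as OpenCV has them; the pictures are not rectified), "rvec" (rotation vector, rad) and "tvec" (3), from world to camera coordinates, as OpenCV has them. Camera axes: x right, y down, z forward; pixel columns grow to the right and rows downward; lengths in m; the calibration is good to about 2 mm. A picture is of the moment at which its call begins: read the wrist's pose just before it. camera_params takes no time and is no camera call; for the wrist camera it gives the pose at the moment of the call.
- r.close_job(): hands the job in, once; it reports no verdict.
The state is a dict: "time_s": time; "joints": joint angles; "qd": joint speeds; "joint_torque": joint torques, N m; "tcp_pos": TCP position; "eef_rot": TCP orientation; "contact_force": force on the tool from outside, world axes, zero at the start; "moment": the same for the moment, N m; "gripper_width": finger opening in m.
Only numpy, scipy, OpenCV 4.12 (cv2) and the standard library are available. Lean on these libraries where they do the work, as an engineer would, in place of code of your own. Each camera call takes 0.05 s, during which the arm holds its last target. There are 200 camera calls.

### The job

One of the three identical closed boxes is full of glass slides and the other two are empty: tip up one end of a box by its black pull handle, a centimetre or two, to feel its weight, without picking up an empty one. Put the full box into the grey cradle with its handle outwards, slide it gently home under the lip of the end stop until the spring catch has snapped out behind it, and let go. Leave the empty boxes where they stand, keep all boxes near level so that the slides are not thrown about, and do not disturb the flask and the beaker.

Things in the scene. Friction and masses are not known exactly. Their poses are not given: they have to be found in the camera images.
- box_a_mid (a point): closed hinged-lid box, blue below, pale above, 67 wide (its x) x 118 long (its y) x 52 high; this point is its centre, 26 above its underside; z up. A hinged pull handle stands at its +y end (it reaches 71 from the centre). The three boxes look alike; one is full of glass slides (0.79 to 0.99 kg), the other two are empty (about 0.14 kg each)
- box_b_mid (a point): closed hinged-lid box, blue below, pale above, 67 wide (its x) x 118 long (its y) x 52 high; this point is its centre, 26 above its underside; z up. A hinged pull handle stands at its +y end (it reaches 71 from the centre). The three boxes look alike; one is full of glass slides (0.79 to 0.99 kg), the other two are empty (about 0.14 kg each)
- box_c_mid (a point): closed hinged-lid box, blue below, pale above, 67 wide (its x) x 118 long (its y) x 52 high; this point is its centre, 26 above its underside; z up. A hinged pull handle stands at its +y end (it reaches 71 from the centre). The three boxes look alike; one is full of glass slides (0.79 to 0.99 kg), the other two are empty (about 0.14 kg each)
- handle_a_grip (a point): black grip of the pull handle of box a, 24 wide (box x) x 9 thick x 27 high; this point is its centre, 67 to 68 above the bench and 65 from the box's centre along its y. The handle turns on a pin 16 above the box's underside (a weak spring keeps it upright), so that lifting it by 10 to 20 mm tips the box about its far lower edge; the hand then carries about half the weight
- handle_b_grip (a point): black grip of the pull handle of box b, 24 wide (box x) x 9 thick x 27 high; this point is its centre, 67 to 68 above the bench and 65 from the box's centre along its y. The handle turns on a pin 16 above the box's underside (a weak spring keeps it upright), so that lifting it by 10 to 20 mm tips the box about its far lower edge; the hand then carries about half the weight
- handle_c_grip (a point): black grip of the pull handle of box c, 24 wide (box x) x 9 thick x 27 high; this point is its centre, 67 to 68 above the bench and 65 from the box's centre along its y. The handle turns on a pin 16 above the box's underside (a weak spring keeps it upright), so that lifting it by 10 to 20 mm tips the box about its far lower edge; the hand then carries about half the weight
- cradle: grey metal cradle screwed to the bench, open at front and top. Origin: at bench level under the centre of a box that is home; x is the way the box slides in, z up. The box lies with its long side along x, its handle at -x. Side rails 71 apart (box 67), tops 18 above the bench: right one (-y) from x = -78 to +62 with a flared mouth to -107, left one (+y) from x = -50 to +62
- cradle_floor: floor plate of the cradle, 80 wide, 4 thick, from x = -106 to +70, with a bent-down lead-in to x = -120 (origin and axes as the cradle). The box must enter from the front, its leading end ahead of the catch (box centre 155 or more short of home), 4 above the bench; gripped more than 18 above the bench, the fingers pass over rails and catch
- cradle_stop: end stop of the cradle (origin and axes as the cradle): rubber-faced upright plate, face at x = +60, 66 high; the lip at its top reaches back to x = +45, its underside 62 above the bench, so the end of the box (118 long, top at 56) must slide in under it
- catch (a joint): bent leaf catch at the left (+y) of the cradle's mouth, top 17 above the bench; its nose is 62 to 69 short of the origin and reaches 7 in from the left rail. 0 = snapped out, up to 0.010 m as the passing box presses it outwards (spring 1.3 N at 0, 3 N at 8 mm; passing it takes some 5 N of push). It snaps back to 0 behind the box when the box is home
- worktop_desk: the bench with its top at z = 0, on which boxes, flask and beaker stand. Between the boxes and the cradle stand a black block heater (0.12 m high) and a teal bag sealer (its arm up to 0.20 m high): carry the box over them with its underside above 0.21 m
- flask: stoppered conical glass flask, 68 across, 113 high; origin under its centre
- beaker: empty clear beaker, 54 across, 70 high; origin under its centre

How it is judged (in metres and radians):
At the end, for the whole second after the job is handed in: The full box rests on the cradle floor (over 4.5 N on it), its centre from 7 mm short of home to 5 mm past, within 6 mm sideways and 0.08 rad, the catch out behind it (under 2.5 mm); the empty boxes stand flat within 40 mm of where they stood (((x of box_a_mid in the frame of cradle between -0.007 and 0.005 m and y of box_a_mid in the frame of cradle between -0.006 and 0.006 m and z of box_a_mid in the frame of cradle below 0.034 m and angle between the y axis of box_a_mid and the x axis of cradle, either way round below 0.08 rad and distance of each of box_b_mid, box_c_mid from where it was at the start of the episode below 0.04 m and angle between each of box_b_mid, box_c_mid's own z axis and vertical below 0.05 rad) or (x of box_b_mid in the frame of cradle between -0.007 and 0.005 m and y of box_b_mid in the frame of cradle between -0.006 and 0.006 m and z of box_b_mid in the frame of cradle below 0.034 m and angle between the y axis of box_b_mid and the x axis of cradle, either way round below 0.08 rad and distance of each of box_a_mid, box_c_mid from where it was at the start of the episode below 0.04 m and angle between each of box_a_mid, box_c_mid's own z axis and vertical below 0.05 rad) or (x of box_c_mid in the frame of cradle between -0.007 and 0.005 m and y of box_c_mid in the frame of cradle between -0.006 and 0.006 m and z of box_c_mid in the frame of cradle below 0.034 m and angle between the y axis of box_c_mid and the x axis of cradle, either way round below 0.08 rad and distance of each of box_a_mid, box_b_mid from where it was at the start of the episode below 0.04 m and angle between each of box_a_mid, box_b_mid's own z axis and vertical below 0.05 rad)) and value of joint catch below 0.0025 m and contact force between cradle_floor and anything else above 4.5 N); the robot touches nothing.
It fails at once if an empty box is picked up (its centre raised by 30 mm while the bench still carries the full one) (height (world z) of any of box_a_mid, box_b_mid, box_c_mid above 0.056 m and contact force between worktop_desk and anything else above 8 N).
It fails at once if a box is tilted by more than 0.35 rad (20 degrees) (angle between any of box_a_mid, box_b_mid, box_c_mid's own z axis and vertical above 0.35 rad).
It fails at once if the box is rammed into the end stop (more than 25 N) (contact force between cradle_stop and anything else above 25 N).
It fails at once if the flask or the beaker is disturbed (moved by 30 mm) (distance of any of flask, beaker from where it was at the start of the episode above 0.03 m).
It also fails if it takes over 72 s, if anything falls off the work surface, if the arm or the gripper's body presses on something with over 40 N, if the wrist force passes 120 N, or if a joint passes its speed limit or range.

## Working session

There is one attempt and no reset: what is moved stays moved. The work goes in short steps, Python scripts to look and compute and a tool call to move; the robot and the scene stay as the last step left them, time stands still between calls to the robot, and variables do not carry over. Pictures are saved under pics/ and viewed, about 8 in all and at most 12, crops included, and the job is handed in when it is done.

Besides the shell and the picture viewer there is one more tool, called after "Request:" as name([rows], argument=value, ...), one row to a line, values as JSON. carry_out: Moves the arm, as the interface text tells. Its arguments: {"type":"object","properties":{"moves":{"type":"array"},"squeeze":{"type":"number"}},"required":["moves"]}

```bash
mkdir -p pics
python3 - <<'E'
from plant import r
import cv2
s=r.get_state();print({k:(v if not hasattr(v,'round') else v) for k,v in s.items()});print(r.tcp_to_grasp)
for n in("scene","top"):
    cv2.imwrite(f"pics/{n}0.png",r.capture(n));p=r.camera_params(n);print(n,p)
E
```

```text
{'time_s': 0.0, 'joints': array([-4.65174813e+01,  2.05914171e+01,  6.34862399e-01, -2.08003600e-02,
       -7.01368438e+01, -1.65079557e+01]), 'qd': array([-0.05263264, -0.08281621, -0.01154292,  0.03772362, -0.01683583,
        0.08058564]), 'joint_torque': array([ 5.40680285e-04, -5.82723212e+01,  2.93059516e+01,  6.99753016e+00,
        6.66310181e-03, -1.09283790e-04]), 'tcp_pos': array([ 0.30592397, -0.6010987 ,  0.20052907]), 'eef_rot': array([ 94.68495719,  89.90457591, 121.65243675]), 'contact_force': array([ 0.05395349, -0.21041134, -0.03986481]), 'moment': array([-0.03098796,  0.00624314, -0.02266373]), 'gripper_width': 0.08749218131089817}
0.0188
scene {'K': array([[439.38064495,   0.        , 254.11465323],
       [  0.        , 439.38064495, 191.1418791 ],
       [  0.        ,   0.        ,   1.        ]]), 'D': array([0.01203919, 0.        , 0.        , 0.        , 0.        ]), 'rvec': array([ 1.94589866, -1.09844942,  0.58924861]), 'tvec': array([-0.26563096,  0.00678864,  0.98426415])}
top {'K': array([[436.8837319 ,   0.        , 251.93189444],
       [  0.        , 436.8837319 , 188.57013626],
       [  0.        ,   0.        ,   1.        ]]), 'D': array([-0.12691465,  0.        ,  0.        ,  0.        ,  0.        ]), 'rvec': array([ 2.12512653, -2.12137473,  0.18291443]), 'tvec': array([0.0308094 , 0.48516741, 1.52369648])}
```

View pics/top0.png

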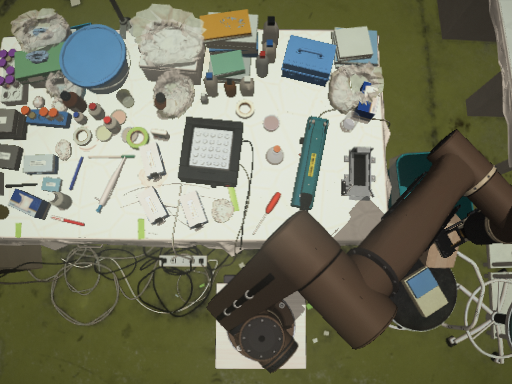

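View pics/scene0.png

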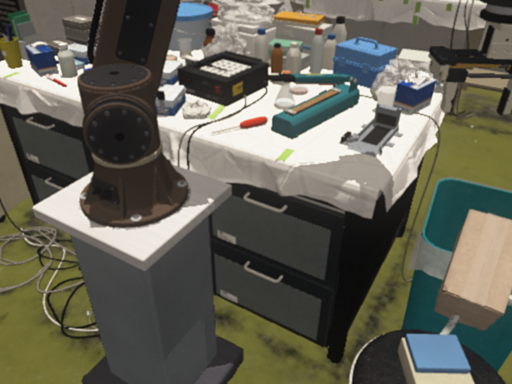

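The top view shows three pale boxes at about (152,160), (153,205) and (193,208). The heater is at (212,152), the sealer at (312,160), the cradle at (358,172) and the flask at (275,155). I'll enlarge the boxes and the cradle.

```bash
cat > h.py <<'E'
import cv2,numpy as np
from plant import r
def ray(p,uv):
    R=cv2.Rodrigues(p["rvec"])[0];n=cv2.undistortPoints(np.float64(uv).reshape(-1,1,2),p["K"],p["D"]).reshape(-1,2)
    d=np.c_[n,np.ones(len(n))]@R; return -R.T@p["tvec"],d
def onz(p,uv,z):
    c,d=ray(p,uv); return c+d*((z-c[2])/d[:,2])[:,None]
def proj(p,X): return cv2.projectPoints(np.float64(X).reshape(-1,1,3),p["rvec"],p["tvec"],p["K"],p["D"])[0].reshape(-1,2)
E
python3 - <<'E'
from h import *
a=cv2.imread('pics/top0.png')
c1=cv2.resize(a[125:245,90:220],None,fx=4.6,fy=4.6,interpolation=3)
c2=cv2.resize(a[100:220,330:380],None,fx=4,fy=4.6,interpolation=3)
cv2.imwrite('pics/crop.png',np.hstack([c1,c2]))
p=r.camera_params('top')
print(onz(p,[[152,160],[153,205],[193,208]],.052),onz(p,[[358,172],[275,155],[349,122]],0.05))
print(onz(p,[[212,152],[312,160]],.12))
E
```

```text
[[0.58917754 0.3962848  0.052     ]
 [0.42356811 0.38524812 0.052     ]
 [0.41324701 0.24086867 0.052     ]] [[ 0.54537631 -0.35222624  0.05      ]
 [ 0.60787707 -0.05175662  0.05      ]
 [ 0.735084   -0.32741121  0.05      ]]
[[ 0.6002476   0.17005333  0.12      ]
 [ 0.5719173  -0.17651444  0.12      ]]
```

View pics/crop.png

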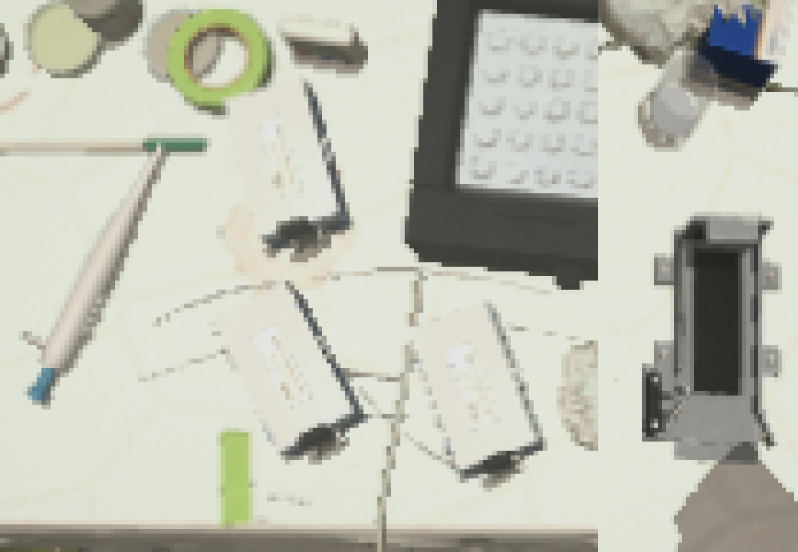

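The crop shows the handles (black, at the near ends) at about crop (298,236), (320,438) and (493,462). The cradle's mouth faces the robot with the stop at the far end. The beaker is near crop (672,105). I'll measure roughly from this image and check the wrist camera.

Run:
```python
from h import *
from scipy.spatial.transform import Rotation as Ro
np.set_printoptions(precision=4,suppress=True)
p=r.camera_params('top')
f=lambda c:[(c[0]/4.6+90-.4),(c[1]/4.6+125-.4)]
g=lambda c:[((c[0]-598)/4+330-.4),(c[1]/4.6+100-.4)]
# right edge lines of lids (far corner -> near corner), z=.052 ; handles z=.08
for n,a,b,h in(('1',(305,80),(350,222),(298,236)),('2',(290,285),(362,413),(320,436)),('3',(490,305),(543,445),(495,463))):
    e=onz(p,[f(a),f(b)],.05);d=e[0]-e[1];print(n,e[:,:2],'len',np.hypot(*d[:2]),'yaw of -boxy',np.degrees(np.arctan2(d[1],d[0])),'handle',onz(p,[f(h)],.075)[0])
print('cradle stop top',onz(p,[g((708,217)),g((770,217))],.066),'floor front',onz(p,[g((675,459)),g((757,459))],0.0))
w=r.camera_params('wrist');s=r.get_state();R=Ro.from_euler('xyz',s['eef_rot'],degrees=True).as_matrix()
print('tool R',R);Rw=cv2.Rodrigues(w['rvec'])[0];c=-Rw.T@w['tvec'];print('cam in tool',R.T@(c-s['tcp_pos']),'cam axes in tool\n',R.T@Rw.T,w['K'])
```

```text
1 [[0.6579 0.3855]
 [0.5415 0.3442]] len 0.12349933500829367 yaw of -boxy 19.545579308275183 handle [0.525  0.3793 0.075 ]
2 [[0.491  0.3899]
 [0.3903 0.3291]] len 0.11763237877346273 yaw of -boxy 31.098036532964144 handle [0.3695 0.3558 0.075 ]
3 [[0.4753 0.2315]
 [0.3661 0.1879]] len 0.11761150871601211 yaw of -boxy 21.75036496411048 handle [0.3496 0.2213 0.075 ]
cradle stop top [[ 0.6355 -0.3493  0.066 ]
 [ 0.6359 -0.4065  0.066 ]] floor front [[ 0.4529 -0.3258  0.    ]
 [ 0.4529 -0.4026  0.    ]]
tool R [[-0.0008 -0.4535  0.8912]
 [ 0.0013  0.8912  0.4535]
 [-1.      0.0015 -0.0001]]
cam in tool [-0.1833 -0.0006 -0.085 ] cam axes in tool
 [[-0.0005 -0.311   0.9504]
 [ 1.     -0.0004  0.0004]
 [ 0.0003  0.9504  0.311 ]] [[295.1101   0.     256.0785]
 [  0.     295.1101 188.035 ]
 [  0.       0.       1.    ]]
```

Request:
carry_out([
  [28, 34, 0, 0, 0, -0.1, 100],
  [56, 68, 0, 0, 0, -0.2, 100],
  [84, 101, 0, 0, 0, -0.3, 100],
  [111, 135, 0, 0, 0, -0.4, 100],
  [139, 169, 0, 0, 0, -0.47, 100],
])

```text
time_s: 0.6
tcp_pos: [0.4457, -0.431, 0.2011]
eef_rot: [140.4, 90.0, 140.2]
contact_force: [1.1, -0.6, -0.3]
gripper_width: 0.0876
```

Request:
carry_out([
  [28, 34, 0, 0, 0, 0, 100],
  [55, 67, 0, 0, 0, 0, 100],
  [55, 67, 0, 0, 0, 0, 100],
  [55, 67, 0, 0, 0, 0, 100],
  [55, 67, 0, 0, 0, 0, 100],
])

```text
time_s: 1.1
tcp_pos: [0.4997, -0.3658, 0.2012]
eef_rot: [161.2, 90.0, 161.3]
contact_force: [0.2, 0.3, -0.2]
gripper_width: 0.0877
```

Run:
```python
from h import *
import json
w=r.camera_params('wrist');im=r.capture('wrist');cv2.imwrite('pics/w1.png',im);np.save('w1.npy',{k:np.array(v) for k,v in w.items()},allow_pickle=True)
s=r.get_state();print(s['time_s'],s['tcp_pos'],s['contact_force'])
cv2.imwrite('pics/w1big.png',cv2.resize(im,(800,600),interpolation=3))
```

```text
1.15 [ 0.49947495 -0.36613563  0.20122838] [-1.40932691  0.06845753 -0.15104231]
```

View pics/w1big.png

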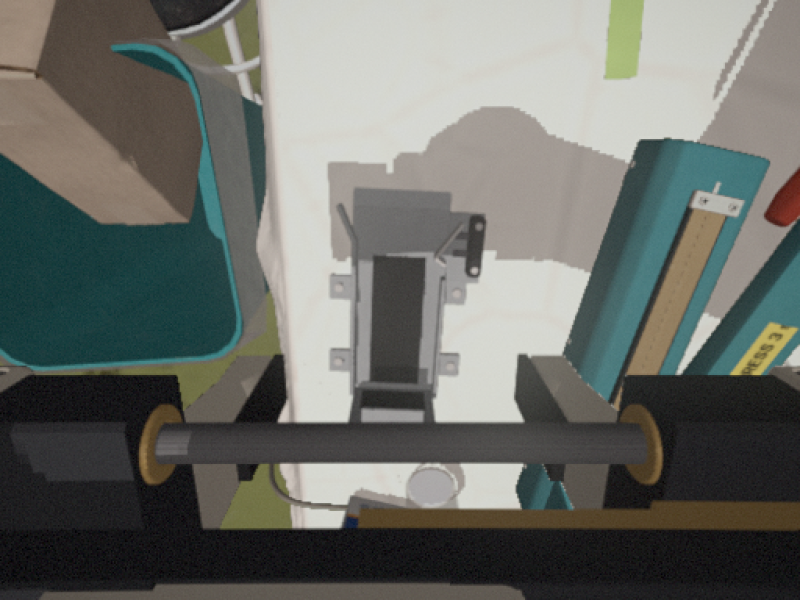

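The wrist view shows the cradle at about (400,300), its mouth at the top of the image (robot side) and the catch at (475,245). The dark floor slot runs between rows 257 and 385, there are four screw tabs, and the beaker is at (432,486). I'll locate the cradle from the slot contour and the tabs.

```bash
cat >> h.py <<'E'
np.set_printoptions(precision=4,suppress=True)
E
python3 - <<'E'
from h import *
im=cv2.imread('pics/w1.png');w=np.load('w1.npy',allow_pickle=True).item()
S=lambda c:np.array(c)/1.5625-.18
g=cv2.cvtColor(im,6);roi=np.zeros_like(g);roi[155:248,225:290]=1
m=((g<75)&(roi>0)).astype('uint8');cs=max(cv2.findContours(m,0,2)[0],key=cv2.contourArea)
rc=cv2.boxPoints(cv2.minAreaRect(cs));print('slot px',rc*1.5625);print(onz(w,rc,.004))
pts=S([[340,287],[456,291],[340,360],[449,363]]);print('tabs',onz(w,pts,.003))
print('floor front corners',onz(w,S([[357,188],[450,192]]),0.0))
print('beaker rim',onz(w,S([[432,486]]),.07))
for rr in(160,175,190,205,220,235): print(rr,g[rr,218:292].tolist())
E
```

```text
slot px [[369.6991 381.4883]
 [373.4487 255.8772]
 [423.9167 257.3838]
 [420.1672 382.9948]]
[[ 0.6245 -0.3943  0.004 ]
 [ 0.5055 -0.3887  0.004 ]
 [ 0.5068 -0.346   0.004 ]
 [ 0.6261 -0.3476  0.004 ]]
tabs [[ 0.5331 -0.4184  0.003 ]
 [ 0.5367 -0.3179  0.003 ]
 [ 0.6028 -0.4212  0.003 ]
 [ 0.6059 -0.3217  0.003 ]]
floor front corners [[ 0.4496 -0.4016  0.    ]
 [ 0.4528 -0.3257  0.    ]]
beaker rim [[ 0.6848 -0.34    0.07  ]]
160 [153, 152, 155, 155, 155, 155, 143, 117, 114, 106, 96, 104, 114, 112, 111, 109, 109, 108, 109, 112, 110, 111, 111, 109, 108, 109, 106, 108, 109, 107, 107, 105, 105, 110, 107, 107, 103, 105, 105, 105, 105, 105, 105, 104, 103, 105, 108, 106, 106, 106, 106, 107, 104, 105, 106, 106, 109, 106, 110, 107, 103, 96, 89, 105, 116, 121, 114, 102, 101, 105, 106, 98, 83, 77]
175 [184, 185, 186, 185, 186, 184, 175, 158, 151, 123, 97, 134, 156, 156, 157, 156, 157, 157, 157, 147, 119, 75, 65, 66, 69, 63, 66, 64, 70, 68, 65, 62, 63, 64, 62, 61, 67, 65, 61, 60, 64, 61, 65, 62, 63, 62, 64, 63, 60, 61, 62, 61, 59, 74, 123, 153, 153, 151, 150, 150, 152, 152, 150, 152, 154, 153, 
[... 709 characters left out ...]
 215, 213, 213]
220 [214, 216, 214, 215, 215, 199, 164, 153, 124, 94, 108, 136, 155, 155, 156, 157, 154, 153, 133, 83, 66, 62, 62, 62, 66, 68, 61, 63, 64, 63, 63, 61, 68, 63, 63, 66, 61, 63, 63, 65, 62, 67, 64, 66, 63, 65, 64, 70, 68, 66, 91, 133, 154, 155, 152, 154, 154, 153, 153, 149, 125, 119, 149, 152, 177, 210, 209, 210, 209, 213, 213, 212, 214, 215]
235 [158, 156, 159, 158, 156, 151, 149, 150, 122, 99, 134, 157, 156, 153, 155, 156, 155, 154, 132, 70, 61, 59, 51, 58, 49, 56, 54, 53, 55, 56, 56, 53, 49, 54, 54, 52, 55, 54, 54, 57, 52, 49, 58, 53, 59, 54, 58, 61, 60, 72, 113, 137, 138, 139, 137, 142, 149, 155, 145, 120, 122, 153, 145, 148, 159, 159, 159, 165, 177, 181, 181, 178, 172, 161]
```

Run:
```python
from h import *
im=cv2.imread('pics/w1.png');w=np.load('w1.npy',allow_pickle=True).item()
g=cv2.cvtColor(im,6).astype(float)
L=[];Rr=[];DL=[];DR=[]
for y in range(174,238,2):
    a=g[y]
    for c in range(230,245):
        if a[c]>105>=a[c+1]: L.append((c+(a[c]-105)/(a[c]-a[c+1]),y));break
    for c in range(280,255,-1):
        if a[c]>105>=a[c-1]: Rr.append((c-(a[c]-105)/(a[c]-a[c-1]),y));break
    for l,lo,hi in((DL,225,232),(DR,276,284)):
        wt=np.clip(150-a[lo:hi],0,None)**2; l.append((float((wt*np.arange(lo,hi)).sum()/wt.sum()),y))
fit={}
for n,l,z in(('slotR',L,.004),('slotL',Rr,.004),('dkR',DL,.018),('dkL',DR,.018)):
    P=onz(w,l,z);k=np.polyfit(P[:,0],P[:,1],1);res=P[:,1]-np.polyval(k,P[:,0]);print(n,k,'y@.505',np.polyval(k,.505),'y@.57',np.polyval(k,.57),res.std());fit[n]=k
print('mid slot',(fit['slotR']+fit['slotL'])/2@[.57,1],'mid rails',(fit['dkR']+fit['dkL'])/2@[.57,1])
# slot front/back edges, column scan at center
for c in(245,255,263):
    a=g[:,c];print(c,a[112:132].astype(int),a[155:172].astype(int),a[238:275].astype(int))
print(onz(w,[[255,238]],[.004]))
```

```text
slotR [-0.0487 -0.3647] y@.505 -0.3892900026220257 y@.57 -0.39245684704623046 0.00012539816100550933
slotL [-0.0483 -0.3203] y@.505 -0.3446609294851363 y@.57 -0.3478007709448263 0.000497007855136572
dkR [-0.0518 -0.3753] y@.505 -0.40146380512633245 y@.57 -0.4048281555957962 0.0003205730741404895
dkL [-0.0387 -0.3131] y@.505 -0.33261510091351554 y@.57 -0.3351324848022658 0.0008402432035927855
mid slot -0.37012880899552836 mid rails -0.36998032019903104
245 [159 160 157 159 156 158 157 158 145 121 118 117 115 118 113 115 113 113
 119 112] [107 111 107 107 103 108 107 104  89  63  57  60  69  67  68  65  65] [ 48  53  52  53  53  46  72  99 106 102  89  68  55  44  40  46  46  42
  44  42  42  34  49  92 134 157 158 158 158 158 158 146  93  58  54  50
  56]
255 [154 157 153 156 157 156 156 156 151 132 119 115 114 115 116 113 113 115
 112 115] [104 107 106 103 107 105 110 135 134  88  63  62  58  65  60  64  64] [ 54  58  57  54  53  51  56  86 104 105  96  76  63  46  41  49  42  43
  44  43  45  45  48  72 116 149 157 156 159 157 158 142 100  58  47  52
  56]
263 [152 155 153 152 155 151 156 152 153 141 120 114 113 114 116 113 118 116
 112 115] [106 105 106 107 103 105 127 150 153 125  71  61  63  61  61  65  57] [ 53  54  54  56  49  55  56  83 101 104  96  86  69  51  45  43  48  47
  47  48  44  45  45  59 103 143 160 159 159 158 160 146  97  58  51  59
  52]
[[ 0.6147 -0.3677  0.004 ]]
```

Request:
carry_out([
  [0, 15, 45, 0, 0, 0, 100],
  [0, 50, 80, 0, 0, 0, 100],
  [-2, 95, 100, 0, 0, 0, 100],
  [-4, 140, 120, 0, 0, 0, 100],
  [-8, 188, 130, 0, 0, 0, 100],
])

```text
time_s: 1.65
tcp_pos: [0.4919, -0.1776, 0.3333]
eef_rot: [-11.2, 89.9, -11.3]
contact_force: [1.7, 0.9, -0.3]
gripper_width: 0.0876
```

Request:
carry_out([
  [-3, 48, 0, 0, 0, 0.05, 100],
  [-6, 96, 0, 0, 0, 0.1, 100],
  [-10, 144, 0, 0, 0, 0.15, 100],
  [-14, 192, 0, 0, 0, 0.2, 100],
  [-18, 240, 0, 0, 0, 0.25, 100],
])

```text
time_s: 2.15
tcp_pos: [0.4736, 0.0631, 0.3318]
eef_rot: [15.6, 89.9, 29.9]
contact_force: [1.4, -0.2, 0.2]
gripper_width: 0.0877
```

Request:
carry_out([
  [-4, 48, 0, 0, 0, 0.05, 100],
  [-8, 96, 0, 0, 0, 0.1, 100],
  [-12, 144, 0, 0, 0, 0.15, 100],
  [-16, 192, 0, 0, 0, 0.2, 100],
  [-22, 240, 0, 0, 0, 0.25, 100],
])

```text
time_s: 2.65
tcp_pos: [0.4522, 0.3033, 0.3317]
eef_rot: [9.5, 90.0, 38.2]
contact_force: [0.5, -0.4, 0.3]
gripper_width: 0.0875
```

Request:
carry_out([
  [0, 28, 0, 0, 0, 0, 100],
  [0, 28, 0, 0, 0, 0, 100],
  [0, 28, 0, 0, 0, 0, 100],
  [0, 28, 0, 0, 0, 0, 100],
])

```text
time_s: 3.05
tcp_pos: [0.4526, 0.3292, 0.3316]
eef_rot: [-88.3, 90.0, -59.7]
contact_force: [0.2, 0.3, 0.1]
gripper_width: 0.088
```

Run:
```python
from h import *
w=np.load('w1.npy',allow_pickle=True).item();print('lip',onz(w,[[255,261.7],[255,270]],.066))
w=r.camera_params('wrist');im=r.capture('wrist');cv2.imwrite('pics/w2.png',im);np.save('w2.npy',{k:np.array(v) for k,v in w.items()},allow_pickle=True)
s=r.get_state();print(s['time_s'],s['tcp_pos'],s['contact_force'])
cv2.imwrite('pics/w2big.png',cv2.resize(im,(800,600),interpolation=3))
```

```text
lip [[ 0.6147 -0.3675  0.066 ]
 [ 0.6265 -0.3675  0.066 ]]
3.1 [0.4526 0.3291 0.3318] [-0.723  -0.1687  0.8902]
```

View pics/w2big.png

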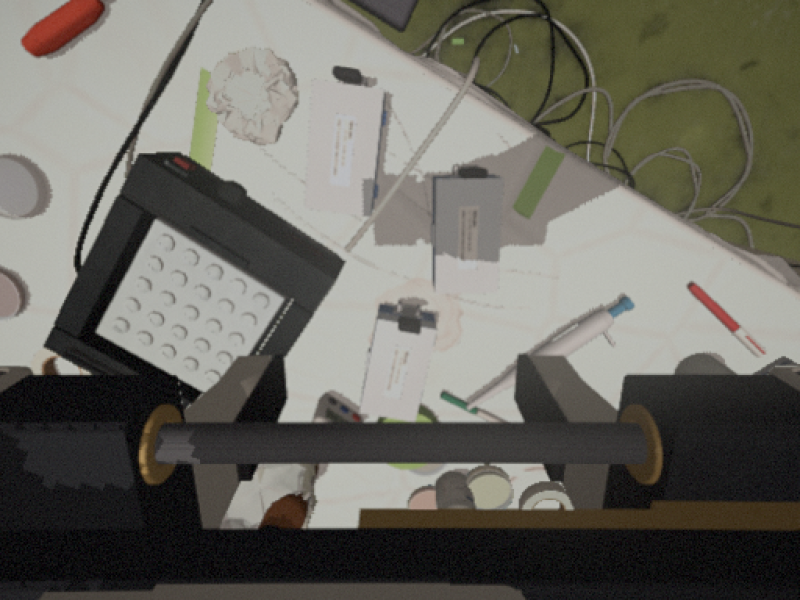

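The three boxes are clear here. Their handles are at (347,75), (473,172) and (410,312), with the lids below each. I'll enlarge this to pick the lid corners.

Run:
```python
from h import *
im=cv2.imread('pics/w2.png')
c=cv2.resize(im[35:275,185:335],None,fx=2.5*2,fy=2.5*2,interpolation=3)  # 750x1200
cv2.imwrite('pics/w2c.png',np.hstack([cv2.resize(im[35:150,190:260],None,fx=5,fy=5,interpolation=3),cv2.resize(im[100:215,255:335],None,fx=5,fy=5,interpolation=3)]))
```

```text
(no output)
```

View pics/w2c.png

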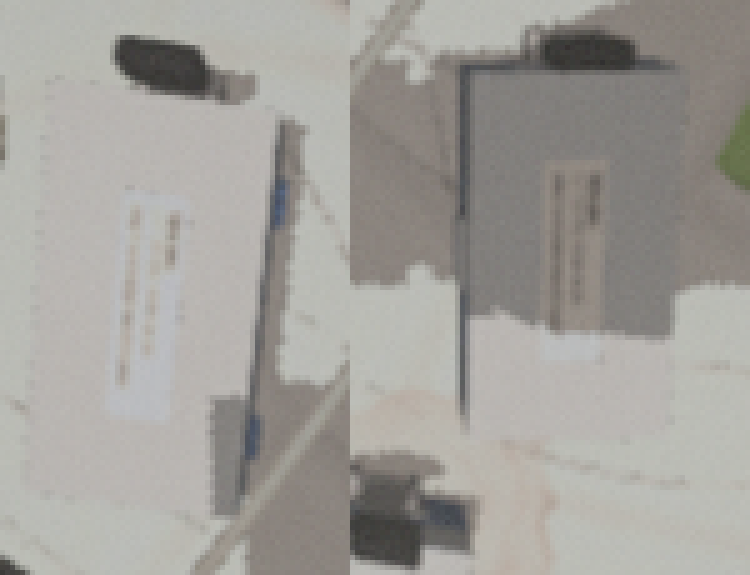

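```bash
cat > box.py <<'E'
from h import *
w=np.load('w2.npy',allow_pickle=True).item()
A=lambda c:np.array(c)/5+[190,35]-.4
B=lambda c:(np.array(c)-[350,0])/5+[255,100]-.4
C=lambda c:np.array(c)/1.5625-.18
d={'3':(A([(48,82),(280,108),(25,490),(240,515)]),A([(162,64)])),
 '2':(B([(468,73),(687,73),(465,433),(672,440)]),B([(588,48)])),
 '1':(C([(376,316),(436,328),(361,414),(422,419)]),C([(410,308)]))}
for n,(q,h) in d.items():
    P=onz(w,q,.052)[:,:2];nr=(P[0]+P[1])/2;fr=(P[2]+P[3])/2;u=fr-nr;L=np.linalg.norm(u);u/=L
    v=(P[1]-P[0]);W=np.linalg.norm(v)
    print(n,'c',(nr+fr)/2,'len',L,'wid',W,np.linalg.norm(P[3]-P[2]),'yaw',np.degrees([np.arctan2(u[1],u[0]),np.arctan2(-v[0],v[1])]),'handle',onz(w,h,.078)[0,:2],'pred handle from centre',nr+u*(.059-.065))
E
python3 box.py
python3 - <<'E'
from h import *
s=r.get_state()
from scipy.spatial.transform import Rotation as Ro
R=Ro.from_euler('xyz',s['eef_rot'],degrees=True).as_matrix();print(np.degrees(np.arctan2(R[1,2],R[0,2])))
E
```

```text
3 c [0.4105 0.243 ] len 0.11665817517249068 wid 0.06650737374202306 0.06704552451697 yaw [21.6822 22.8205] handle [0.351  0.2212] pred handle from centre [0.3508 0.2192]
2 c [0.4256 0.3918] len 0.11642689016479855 wid 0.06669917202631873 0.06832924700120215 yaw [29.8324 28.5292] handle [0.3679 0.3577] pred handle from centre [0.3699 0.3599]
1 c [0.5914 0.402 ] len 0.11826885114621086 wid 0.06616975297253085 0.07074527543497293 yaw [20.6273 16.4767] handle [0.512  0.3721] pred handle from centre [0.5304 0.3791]
28.594411862390416
```

Request:
carry_out([
  [-28, 10, -40, 0, 0, 0, 70],
  [-56, 20, -80, 0, 0, 0, 70],
  [-84, 30, -115, 0, 0, 0, 70],
  [-84, 30, -160, 0, 0, 0, 70],
  [-84, 30, -205, 0, 0, 0, 70],
], squeeze=20)

```text
time_s: 3.6
tcp_pos: [0.3681, 0.3602, 0.1264]
eef_rot: [35.6, 89.8, 64.3]
contact_force: [0.7, 1.0, -0.1]
gripper_width: 0.062
```

Request:
carry_out([
  [0, 0, -35, 0, 0, 0, 70],
  [0, 0, -67, 0, 0, 0, 70],
  [0, 0, -67, 0, 0, 0, 70],
  [0, 0, -67, 0, 0, 0, 10],
  [0, 0, -67, 0, 0, 0, 10],
])

```text
time_s: 4.1
tcp_pos: [0.3692, 0.3614, 0.0616]
eef_rot: [29.2, 89.8, 57.9]
contact_force: [-0.9, -0.3, 0.6]
gripper_width: 0.0505
```

Request:
carry_out([
  [0, 0, 0, 0, 0, 0, 10],
  [0, 0, 0, 0, 0, 0, 10],
  [0, 0, 0, 0, 0, 0, 10],
  [0, 0, 0, 0, 0, 0, 10],
])

```text
time_s: 4.5
tcp_pos: [0.3682, 0.3606, 0.0599]
eef_rot: [37.9, 90.0, 66.6]
contact_force: [0.7, -0.8, -0.2]
gripper_width: 0.019
```

Request:
carry_out([
  [0, 0, 0, 0, 0, 0, 10],
  [0, 0, 0, 0, 0, 0, 10],
])

```text
time_s: 4.7
tcp_pos: [0.3681, 0.3604, 0.0594]
eef_rot: [-157.5, 90.0, -128.8]
contact_force: [-0.4, -0.2, -0.4]
gripper_width: 0.0097
```

Run:
```python
from h import *
w=r.camera_params('wrist');im=r.capture('wrist');s=r.get_state();print(s['tcp_pos'],s['gripper_width'],s['contact_force'])
t=r.capture('top');sc=r.capture('scene');
cv2.imwrite('pics/w3.png',np.hstack([cv2.resize(im[150:384,130:390],None,fx=2,fy=2,interpolation=3),cv2.resize(t[170:248,90:140],None,fx=5.5,fy=6,interpolation=3)]))
```

```text
[0.3681 0.3604 0.0594] 0.009076659958807978 [-0.6036 -0.2032 -0.0297]
```

View pics/w3.png

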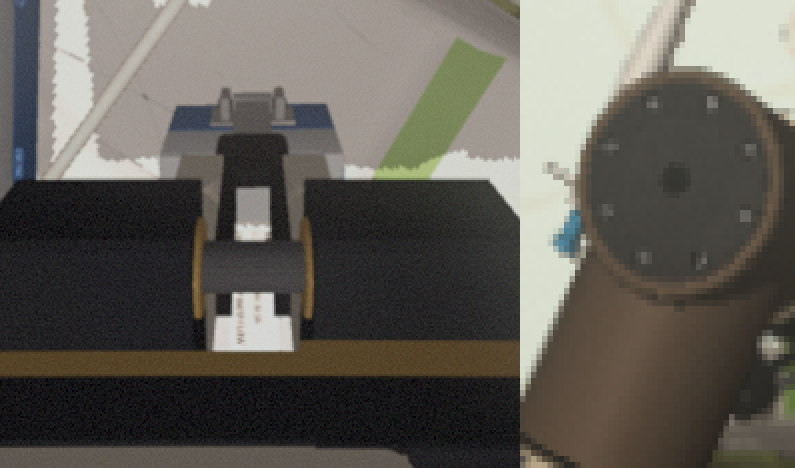

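The pads have closed on nothing: opening 9 mm, with the lid visible through the gap. The black handle is at about crop (252,152), on the robot side of the pads. I'll measure how far.

Run:
```python
from h import *
w=r.camera_params('wrist');s=r.get_state()
q=np.array([(218,135),(288,135),(218,170),(288,170),(252,152)])/2+[130,150]-.25
print(s['tcp_pos'])
for z in(.081,.0675,.055): print(z,onz(w,q,z)[:,:2].tolist())
u=np.array([np.cos(np.radians(29)),np.sin(np.radians(29)),0])
for k in(-.03,-.02,-.01,0):
  for z in (.06,.08): print(k,z,proj(w,s['tcp_pos']*[1,1,0]+[0,0,z]+k*u))
im=cv2.imread('pics/w3.png');print(im[::10,250].mean(1).astype(int))
```

```text
[0.3681 0.3604 0.0594]
0.081 [[0.3612498254658153, 0.3442725581977484], [0.351249378419631, 0.36256009103522185], [0.3714878835188712, 0.34963599579371185], [0.3612858885630914, 0.3682934172984511], [0.3612685608978495, 0.3558202406310452]]
0.0675 [[0.36687476722060497, 0.34637433064232975], [0.3560392121469468, 0.36618900175719593], [0.37796777550002225, 0.35218565319489165], [0.3669138418414551, 0.3724011012957036], [0.36689506719366594, 0.35888632619625305]]
0.055 [[0.372083046623188, 0.3483204162391644], [0.3604742433759428, 0.3695491042775423], [0.38396767548256955, 0.3545464470848729], [0.3721249096917919, 0.37620451240427066], [0.3721047952453478, 0.36172529431218625]]
-0.03 0.06 [[256.6867 181.0078]]
-0.03 0.08 [[256.7689 190.9156]]
-0.02 0.06 [[256.7613 195.5931]]
-0.02 0.08 [[256.8502 206.9119]]
-0.01 0.06 [[256.8335 209.7195]]
-0.01 0.08 [[256.9287 222.3537]]
0 0.06 [[256.9036 223.4109]]
0 0.08 [[257.0046 237.2729]]
[158 156 156 152 155 154 152 155 154 144 100  87  78  79  40  41  30  38
  33 147 146 146 149 211 129  52  63  69  69  71 213 214 213 215 212 157
  64  65  23  24  23  17  15  17  31  91  92]
```

Request:
carry_out([
  [0, 0, 0, 0, 0, 0, 60],
  [0, 0, 0, 0, 0, 0, 60],
  [0, 0, 0, 0, 0, 0, 60],
  [-5, -3, 0, 0, 0, 0, 60],
  [-5, -3, -5, 0, 0, 0, 60],
])

```text
time_s: 5.35
tcp_pos: [0.3628, 0.3573, 0.0547]
eef_rot: [46.4, 90.0, 75.1]
contact_force: [-0.3, -1.0, -0.4]
gripper_width: 0.0433
```

Request:
carry_out([
  [0, 0, -5, 0, 0, 0, 60],
  [0, 0, -9, 0, 0, 0, 60],
  [0, 0, -9, 0, 0, 0, 60],
])

```text
time_s: 5.65
tcp_pos: [0.3629, 0.357, 0.0446]
eef_rot: [-146.5, 89.9, -117.8]
contact_force: [0.0, 0.2, -0.1]
gripper_width: 0.0529
```

Run:
```python
from h import *
w=r.camera_params('wrist');im=r.capture('wrist');s=r.get_state();print(s['tcp_pos'],s['gripper_width'],s['contact_force'])
cv2.imwrite('pics/w4.png',cv2.resize(im[150:384,130:390],None,fx=2,fy=2,interpolation=3))
```

```text
[0.3631 0.3572 0.045 ] 0.05257610502381131 [-0.1575  0.3239  0.1946]
```

View pics/w4.png

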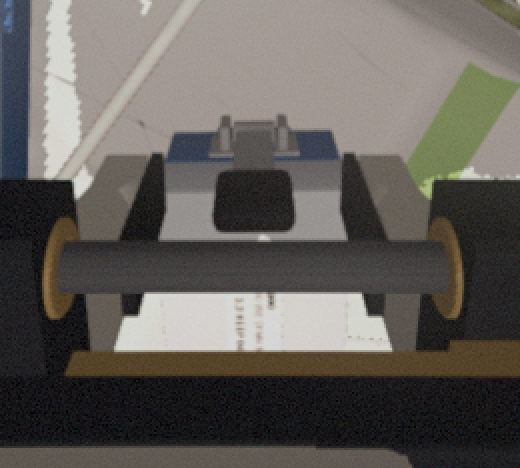

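Run:
```python
from h import *
w=r.camera_params('wrist');s=r.get_state()
u=np.array([np.cos(np.radians(29)),np.sin(np.radians(29)),0])
T=s['tcp_pos']*[1,1,0]
C=lambda uv:(uv-[130,150]+.25)*2
for k in(-.01,0,.01,.02,.03):
  print(k,*[(z,C(proj(w,T+[0,0,z]+k*u))[0].astype(int)) for z in(.052,.067,.081)])
q=np.array([(168,160),(340,160),(215,172),(295,172),(220,230),(290,230)])/2+[130,150]-.25
for z in(.052,.054,.0675,.081):
  P=onz(w,q,z)-T; print(z,'k',(P@u)[[0,2,4]],'wid',[np.linalg.norm(P[i]-P[i+1]) for i in(0,2,4)])
```

```text
-0.01 (0.052, array([254, 127])) (0.067, array([254, 147])) (0.081, array([254, 168]))
0 (0.052, array([254, 155])) (0.067, array([254, 177])) (0.081, array([254, 200]))
0.01 (0.052, array([254, 182])) (0.067, array([254, 206])) (0.081, array([254, 231]))
0.02 (0.052, array([254, 209])) (0.067, array([254, 234])) (0.081, array([254, 261]))
0.03 (0.052, array([254, 234])) (0.067, array([254, 261])) (0.081, array([255, 290]))
0.052 k [0.0014 0.0059 0.028 ] wid [np.float64(0.056620797727960345), np.float64(0.026523832297728693), np.float64(0.024005828129867086)]
0.054 k [0.0004 0.0049 0.0267] wid [np.float64(0.055978472828420896), np.float64(0.026222937245032746), np.float64(0.0237334981422896)]
0.0675 k [-0.0062 -0.0021  0.0181] wid [np.float64(0.051642779756529054), np.float64(0.02419189563933503), np.float64(0.021895270726141933)]
0.081 k [-0.0128 -0.009   0.0094] wid [np.float64(0.0473070866846373), np.float64(0.02216085403363729), np.float64(0.02005704330999422)]
```

Request:
carry_out([
  [2, 1, 0, 0, 0, 0, 10],
  [2, 1, 0, 0, 0, 0, 10],
  [2, 1, 0, 0, 0, 0, 10],
  [2, 1, 0, 0, 0, 0, 10],
  [2, 1, 0, 0, 0, 0, 10],
], squeeze=20)

```text
time_s: 6.2
tcp_pos: [0.3652, 0.3585, 0.0456]
eef_rot: [34.5, 90.0, 63.2]
contact_force: [-0.1, 0.1, 0.6]
gripper_width: 0.0233
```

Request:
carry_out([
  [0, 0, 0, 0, 0, 0, 10],
  [0, 0, 0, 0, 0, 0, 10],
])

```text
time_s: 6.4
tcp_pos: [0.3652, 0.3585, 0.0455]
eef_rot: [25.1, 90.0, 53.8]
contact_force: [-0.8, -0.3, 1.1]
gripper_width: 0.0238
```

The handle is held now: opening 23.8 mm for a 24 mm grip. I'll tip the box 14 mm.

Request:
carry_out([
  [0, 0, 4, 0, 0, 0, 10],
  [0, 0, 8, 0, 0, 0, 10],
  [0, 0, 12, 0, 0, 0, 10],
  [0, 0, 14, 0, 0, 0, 10],
  [0, 0, 14, 0, 0, 0, 10],
])

```text
time_s: 6.9
tcp_pos: [0.3653, 0.3587, 0.0599]
eef_rot: [35.7, 90.0, 64.4]
contact_force: [-0.4, 0.3, -0.3]
gripper_width: 0.0234
```

Request:
carry_out([
  [0, 0, 0, 0, 0, 0, 10],
  [0, 0, 0, 0, 0, 0, 10],
])

```text
time_s: 7.1
tcp_pos: [0.3651, 0.3584, 0.0594]
eef_rot: [-155.2, 90.0, -126.5]
contact_force: [0.7, -0.1, -1.0]
gripper_width: 0.0236
```

Request:
carry_out([
  [0, 0, 0, 0, 0, 0, 10],
])

```text
time_s: 7.2
tcp_pos: [0.3651, 0.3584, 0.0593]
eef_rot: [-149.0, 90.0, -120.3]
contact_force: [0.7, 0.0, -0.9]
gripper_width: 0.0234
```

Request:
carry_out([
  [0, 0, 0, 0, 0, 0, 10],
])

```text
time_s: 7.3
tcp_pos: [0.3651, 0.3584, 0.0593]
eef_rot: [-146.3, 90.0, -117.6]
contact_force: [-0.1, 0.1, -0.3]
gripper_width: 0.0236
```

That reads about -0.6 N, so box 2 is empty. I'll set it down and go to box 3.

Request:
carry_out([
  [0, 0, -7, 0, 0, 0, 10],
  [0, 0, -14, 0, 0, 0, 10],
  [0, 0, -14, 0, 0, 0, 60],
  [0, 0, -14, 0, 0, 0, 60],
  [0, 0, -14, 0, 0, 0, 60],
])

```text
time_s: 7.8
tcp_pos: [0.3651, 0.3584, 0.0453]
eef_rot: [-142.2, 90.0, -113.5]
contact_force: [-0.1, -0.7, 0.5]
gripper_width: 0.0424
```

Request:
carry_out([
  [0, 0, 10, 0, 0, 0, 60],
  [0, 0, 50, 0, 0, 0, 60],
  [-5, -40, 58, 0, 0, -0.05, 60],
  [-11, -89, 58, 0, 0, -0.115, 60],
  [-17, -139, 58, 0, 0, -0.115, 60],
])

```text
time_s: 8.3
tcp_pos: [0.348, 0.2189, 0.1044]
eef_rot: [35.0, 89.9, 57.0]
contact_force: [0.4, -1.0, -0.0]
gripper_width: 0.0529
```

Request:
carry_out([
  [0, 0, -25, 0, 0, 0, 60],
  [0, 0, -50, 0, 0, 0, 60],
  [0, 0, -58, 0, 0, 0, 60],
  [0, 0, -58, 0, 0, 0, 60],
  [0, 0, -58, 0, 0, 0, 10],
])

```text
time_s: 8.8
tcp_pos: [0.3486, 0.2205, 0.0462]
eef_rot: [1.8, 90.0, 23.9]
contact_force: [-0.2, 0.4, 0.2]
gripper_width: 0.0484
```

Request:
carry_out([
  [0, 0, 0, 0, 0, 0, 10],
  [0, 0, 0, 0, 0, 0, 10],
  [0, 0, 0, 0, 0, 0, 10],
  [0, 0, 0, 0, 0, 0, 10],
  [0, 0, 0, 0, 0, 0, 10],
])

```text
time_s: 9.3
tcp_pos: [0.3485, 0.2202, 0.0458]
eef_rot: [25.8, 90.0, 47.9]
contact_force: [0.5, -0.1, 3.2]
gripper_width: 0.0234
```

Request:
carry_out([
  [0, 0, 4, 0, 0, 0, 10],
  [0, 0, 8, 0, 0, 0, 10],
  [0, 0, 12, 0, 0, 0, 10],
  [0, 0, 14, 0, 0, 0, 10],
  [0, 0, 14, 0, 0, 0, 10],
])

```text
time_s: 9.8
tcp_pos: [0.3483, 0.22, 0.0598]
eef_rot: [37.0, 90.0, 59.1]
contact_force: [0.3, 0.5, -1.0]
gripper_width: 0.0231
```

Request:
carry_out([
  [0, 0, 0, 0, 0, 0, 10],
  [0, 0, 0, 0, 0, 0, 10],
])

```text
time_s: 10.0
tcp_pos: [0.3481, 0.2197, 0.0593]
eef_rot: [-163.8, 90.0, -141.7]
contact_force: [-0.4, 0.9, -0.5]
gripper_width: 0.0237
```

Request:
carry_out([
  [0, 0, 0, 0, 0, 0, 10],
])

```text
time_s: 10.1
tcp_pos: [0.3482, 0.2197, 0.0593]
eef_rot: [-147.0, 90.0, -124.8]
contact_force: [-0.1, 0.7, -1.1]
gripper_width: 0.0233
```

Box 3 is also empty (about -0.9 N), which leaves box 1. I'll release this one and look at box 1 on the way.

Request:
carry_out([
  [0, 0, -7, 0, 0, 0, 10],
  [0, 0, -14, 0, 0, 0, 10],
  [0, 0, -14, 0, 0, 0, 60],
  [0, 0, -14, 0, 0, 0, 60],
  [0, 0, -14, 0, 0, 0, 100],
])

```text
time_s: 10.6
tcp_pos: [0.3481, 0.2197, 0.0453]
eef_rot: [-143.5, 90.0, -121.4]
contact_force: [0.3, -0.5, -0.2]
gripper_width: 0.0423
```

Request:
carry_out([
  [0, 0, 30, 0, 0, 0, 100],
  [0, 0, 75, 0, 0, 0, 100],
  [20, 25, 105, 0, 0, 0, 100],
  [45, 55, 130, 0, 0, 0, 100],
  [75, 90, 145, 0, 0, 0, 100],
])

```text
time_s: 11.1
tcp_pos: [0.4244, 0.3112, 0.1938]
eef_rot: [32.3, 89.7, 54.4]
contact_force: [-0.1, 0.3, -0.2]
gripper_width: 0.0816
```

Request:
carry_out([
  [25, 30, 10, 0, 0, -0.03, 100],
  [37, 45, 20, 0, 0, -0.03, 100],
  [37, 45, 20, 0, 0, -0.03, 100],
  [37, 45, 20, 0, 0, -0.03, 100],
])

```text
time_s: 11.5
tcp_pos: [0.4599, 0.3546, 0.2097]
eef_rot: [-162.0, 89.9, -141.7]
contact_force: [0.5, 0.9, -0.0]
gripper_width: 0.0876
```

Run:
```python
from h import *
w=r.camera_params('wrist');im=r.capture('wrist');cv2.imwrite('pics/w5.png',im);np.save('w5.npy',{k:np.array(v) for k,v in w.items()},allow_pickle=True)
s=r.get_state();print(s['time_s'],s['tcp_pos'],s['contact_force'],s['gripper_width'])
cv2.imwrite('pics/w5big.png',cv2.resize(im,(800,600),interpolation=3))
```

```text
11.55 [0.4595 0.3541 0.2098] [-0.6256 -0.4342 -0.1569] 0.08748115073374026
```

View pics/w5big.png

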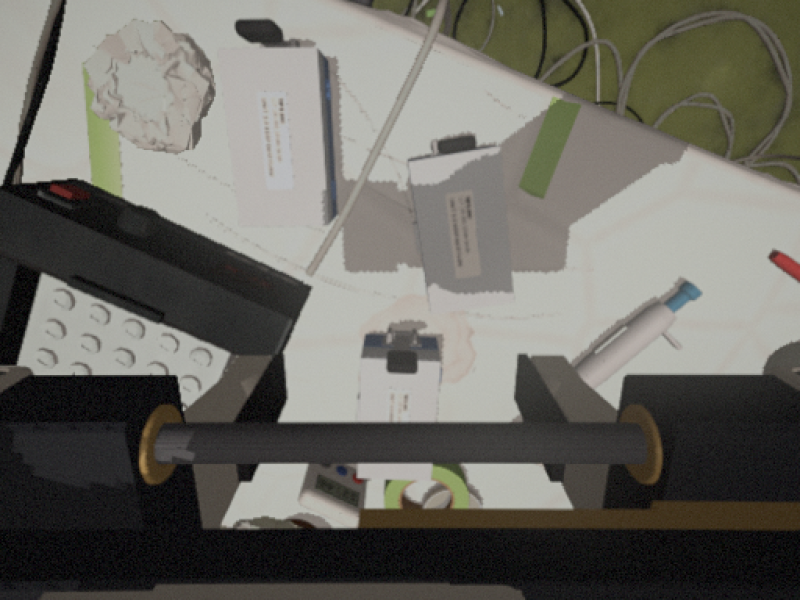

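Box 1 is at bottom centre: lid near corners about (361,358) and (440,359), far corners about (357,476) and (434,479), handle at (402,361). Boxes 2 and 3 still stand where they were.

Run:
```python
from h import *
w=np.load('w5.npy',allow_pickle=True).item()
C=lambda c:np.array(c)/1.5625-.18
im=cv2.imread('pics/w5.png');g=cv2.cvtColor(im,6)
m=np.zeros_like(g);m[222:243,243:272]=(g[222:243,243:272]<55);ys,xs=np.nonzero(m);print('handle px',xs.min(),xs.max(),ys.min(),ys.max())
P=onz(w,C([(361,358),(440,359),(357,476),(434,479)]),.052)[:,:2]
nr=(P[0]+P[1])/2;fr=(P[2]+P[3])/2;u=fr-nr;L=np.linalg.norm(u);u/=L;v=P[1]-P[0]
print(P,'c',(nr+fr)/2,'len',L,np.linalg.norm(v),np.linalg.norm(P[3]-P[2]),np.degrees([np.arctan2(u[1],u[0]),np.arctan2(-v[0],v[1])]),'handle',nr-.006*u)
print('by bottom/top',onz(w,[[(xs.min()+xs.max())/2,ys.min()-.5]],.054),onz(w,[[(xs.min()+xs.max())/2,ys.max()+.5]],.081))
for rr in(232,236,240): print(g[rr,224:290].tolist())
```

```text
handle px 249 264 226 236
[[0.5474 0.3522]
 [0.5258 0.4129]
 [0.658  0.3863]
 [0.6372 0.4518]] c [0.5921 0.4008] len 0.11684187603578025 0.06437413846956408 0.06870393097972695 [18.1924 19.5562] handle [0.5309 0.3807]
by bottom/top [[0.5307 0.3808 0.054 ]] [[0.532  0.3813 0.081 ]]
[187, 185, 187, 186, 187, 187, 183, 181, 187, 184, 185, 184, 185, 184, 185, 184, 184, 183, 185, 183, 186, 187, 175, 138, 66, 53, 56, 57, 60, 51, 57, 53, 53, 57, 55, 62, 57, 57, 56, 60, 52, 57, 79, 150, 183, 185, 183, 183, 183, 183, 187, 183, 186, 183, 185, 182, 183, 171, 148, 159, 181, 182, 182, 181, 179, 176]
[185, 187, 187, 188, 188, 184, 183, 182, 185, 185, 183, 185, 186, 186, 186, 185, 185, 184, 183, 185, 184, 184, 177, 140, 69, 54, 60, 60, 56, 59, 61, 62, 63, 57, 58, 66, 60, 63, 61, 58, 66, 64, 79, 148, 186, 186, 182, 185, 184, 183, 183, 184, 184, 183, 182, 182, 183, 162, 129, 157, 177, 176, 177, 178, 181, 181]
[186, 186, 187, 187, 185, 178, 178, 185, 186, 186, 184, 185, 184, 185, 183, 185, 184, 185, 185, 186, 186, 185, 185, 184, 185, 185, 185, 184, 185, 188, 184, 185, 187, 184, 186, 184, 184, 184, 185, 186, 184, 184, 185, 185, 183, 183, 184, 184, 184, 183, 183, 183, 184, 184, 184, 182, 184, 160, 144, 176, 181, 182, 180, 181, 180, 182]
```

Request:
carry_out([
  [35, 13, -30, 0, 0, -0.02, 60],
  [68, 26, -60, 0, 0, -0.02, 60],
  [68, 26, -105, 0, 0, -0.02, 60],
  [68, 26, -145, 0, 0, -0.02, 60],
  [68, 26, -164, 0, 0, -0.02, 60],
])

```text
time_s: 12.05
tcp_pos: [0.5258, 0.3779, 0.0422]
eef_rot: [-155.8, 89.7, -136.6]
contact_force: [-1.0, 0.0, -0.3]
gripper_width: 0.0548
```

Request:
carry_out([
  [0, 0, 0, 0, 0, 0, 60],
  [0, 0, 0, 0, 0, 0, 10],
  [0, 0, 0, 0, 0, 0, 10],
  [0, 0, 0, 0, 0, 0, 10],
  [0, 0, 0, 0, 0, 0, 10],
])

```text
time_s: 12.55
tcp_pos: [0.5286, 0.3814, 0.0479]
eef_rot: [32.4, 89.9, 51.6]
contact_force: [0.3, -0.1, 0.1]
gripper_width: 0.0258
```

Request:
carry_out([
  [0, 0, 0, 0, 0, 0, 10],
  [0, 0, 0, 0, 0, 0, 10],
])

```text
time_s: 12.75
tcp_pos: [0.5289, 0.3813, 0.0477]
eef_rot: [18.4, 89.9, 37.7]
contact_force: [-0.9, 0.5, 5.8]
gripper_width: 0.0234
```

Request:
carry_out([
  [0, 0, 4, 0, 0, 0, 10],
  [0, 0, 8, 0, 0, 0, 10],
  [0, 0, 12, 0, 0, 0, 10],
  [0, 0, 14, 0, 0, 0, 10],
  [0, 0, 14, 0, 0, 0, 10],
])

```text
time_s: 13.25
tcp_pos: [0.5284, 0.3809, 0.0607]
eef_rot: [22.4, 90.0, 41.6]
contact_force: [1.3, 0.3, -4.3]
gripper_width: 0.0235
```

Request:
carry_out([
  [0, 0, 0, 0, 0, 0, 10],
  [0, 0, 0, 0, 0, 0, 10],
])

```text
time_s: 13.45
tcp_pos: [0.5281, 0.3808, 0.0602]
eef_rot: [-158.1, 90.0, -138.9]
contact_force: [1.7, 0.9, -4.2]
gripper_width: 0.0234
```

Request:
carry_out([
  [0, 0, 0, 0, 0, 0, 10],
])

```text
time_s: 13.55
tcp_pos: [0.5281, 0.3807, 0.0602]
eef_rot: [-154.7, 90.0, -135.4]
contact_force: [1.7, 1.1, -5.8]
gripper_width: 0.0232
```

Box 1 pulls about 5 N, so it is the full one. I'll check the clearance to the heater before taking the box around its body.

Request:
carry_out([
  [0, 0, -5, 0, 0, 0, 10],
  [0, 0, -10, 0, 0, 0, 10],
  [0, 0, -14, 0, 0, 0, 10],
  [0, 0, -14, 0, 0, 0, 60],
  [0, 0, -14, 0, 0, 0, 60],
], squeeze=50)

```text
time_s: 14.05
tcp_pos: [0.5283, 0.3809, 0.0467]
eef_rot: [25.2, 90.0, 44.4]
contact_force: [-0.3, -0.7, -0.3]
gripper_width: 0.0334
```

Request:
carry_out([
  [0, 0, 0, 0, 0, 0, 80],
  [0, 0, 35, 0, 0, 0, 100],
  [0, 0, 75, 0, 0, 0, 100],
  [32, 11, 75, 0, 0, 0, 100],
  [64, 21, 75, 0, 0, 0, 100],
])

```text
time_s: 14.55
tcp_pos: [0.5932, 0.4032, 0.1244]
eef_rot: [29.9, 89.8, 49.2]
contact_force: [0.4, 0.7, -0.0]
gripper_width: 0.0734
```

Run:
```python
from h import *
C=lambda c:np.array(c)/1.5625-.18
w=np.load('w5.npy',allow_pickle=True).item();print('heater corner',onz(w,C([(310,290)]),.115))
w=np.load('w2.npy',allow_pickle=True).item();print(onz(w,C([(343,263)]),.115))
from scipy.spatial.transform import Rotation as Ro
s=r.get_state();R=Ro.from_euler('xyz',s['eef_rot'],degrees=True).as_matrix();print(s['tcp_pos'],np.degrees(np.arctan2(R[1,2],R[0,2])),s['gripper_width'])
```

```text
heater corner [[0.483  0.3016 0.115 ]]
[[0.4919 0.2918 0.115 ]]
[0.5932 0.4032 0.1244] 19.319319956480715 0.07335007698459417
```

Request:
carry_out([
  [0, 0, -20, 0, 0, 0, 100],
  [0, 0, -45, 0, 0, 0, 100],
  [0, 0, -70, 0, 0, 0, 100],
  [0, 0, -88, 0, 0, 0, 100],
  [0, 0, -96, 0, 0, 0, 100],
])

```text
time_s: 15.05
tcp_pos: [0.5912, 0.4008, 0.023]
eef_rot: [-156.3, 89.8, -137.1]
contact_force: [-0.3, -0.5, 0.2]
gripper_width: 0.0875
```

Request:
carry_out([
  [0, 0, 0, 0, 0, 0, 60],
  [0, 0, 0, 0, 0, 0, 60],
  [0, 0, 0, 0, 0, 0, 60],
  [0, 0, 0, 0, 0, 0, 60],
  [0, 0, 0, 0, 0, 0, 60],
], squeeze=50)

```text
time_s: 15.55
tcp_pos: [0.5928, 0.4043, 0.0279]
eef_rot: [39.4, 89.7, 58.7]
contact_force: [-4.8, 7.6, 5.7]
gripper_width: 0.055
```

Request:
carry_out([
  [0, 0, 0, 0, 0, 0, 60],
])

```text
time_s: 15.65
tcp_pos: [0.5928, 0.4048, 0.0279]
eef_rot: [40.0, 89.7, 59.3]
contact_force: [-5.2, 6.9, 5.0]
gripper_width: 0.0534
```

Run:
```python
from h import *
im=r.capture('wrist');s=r.get_state();print(s['time_s'],s['tcp_pos'],s['contact_force'],s['gripper_width'],s['moment'])
cv2.imwrite('pics/w6.png',cv2.resize(im[120:384,110:410],None,fx=2,fy=2,interpolation=3))
```

```text
15.7 [0.5928 0.405  0.0279] [-4.5812  6.8064  5.4921] 0.053325159412645234 [2.342  1.6818 0.0142]
```

View pics/w6.png

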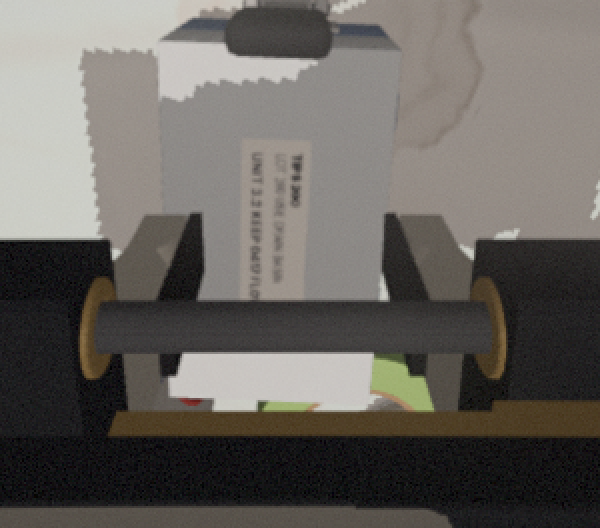

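The box lid shows at crop (160–400, 42) narrowing to (170–372, 400). The finger ends show at (205,213) and (385,213), overlapping the lid, so the fingers have closed over the lid rather than beside it. From the pad gap in pixels, I can work out how high the fingertips really are.

Run:
```python
from h import *
from scipy.spatial.transform import Rotation as Ro
w=r.camera_params('wrist');s=r.get_state();R=Ro.from_euler('xyz',s['eef_rot'],degrees=True).as_matrix()
C=lambda c:np.array(c)/2+[110,120]-.25
P=onz(w,C([(160,42),(400,48),(170,397),(372,402)]),.052)
c=P.mean(0);u=(P[2]+P[3]-P[0]-P[1])[:2];print('len',np.linalg.norm(u)/2,'wid',np.linalg.norm(P[0]-P[1]),np.linalg.norm(P[2]-P[3]),'yaw',np.degrees(np.arctan2(u[1],u[0])),'c',c,'in tool yz',(R.T@(c-s['tcp_pos'])))
# finger tip height by gap (w6 and w1): triangulate with known separation
def tip(w,q,width,tcp,R):
    c0,d=ray(w,q); t=width/np.linalg.norm(d[1]-d[0]); return [(R.T@(c0+t*x-tcp)) for x in d]
print('tip in tool',tip(w,C([(205,213),(385,213)]),s['gripper_width'],s['tcp_pos'],R))
w1=np.load('w1.npy',allow_pickle=True).item();D=np.array([[283,355],[517,355]])/1.5625-.18
print('w1 tip z',[(c0) for c0 in [ (lambda c0,d:(c0+.0877/np.linalg.norm(d[1]-d[0])*d))(*ray(w1,D))]])
```

```text
len 0.11787581278270184 wid 0.06465399141134018 0.06695367782480982 yaw 17.454100938123876 c [0.5947 0.3994 0.052 ] in tool yz [-0.0241 -0.0058  0.0001]
tip in tool [array([-0.024 , -0.0266, -0.009 ]), array([-0.0241,  0.0268, -0.009 ])]
w1 tip z [array([[ 0.4905, -0.4104,  0.227 ],
       [ 0.4905, -0.3227,  0.2271]])]
```

Both images put the real fingertips about 25 mm above the reported TCP. That also explains the first miss on the handle. I'll open, recentre on the box and go 25 mm lower.

Request:
carry_out([
  [0, 0, 6, 0, 0, 0, 80],
  [0, 0, 6, 0, 0, 0, 100],
  [0, 0, 6, 0, 0, 0, 100],
  [0, 0, 6, 0, 0, 0, 100],
  [2, -5, 6, 0, 0, -0.03, 100],
])

```text
time_s: 16.2
tcp_pos: [0.5941, 0.3968, 0.0312]
eef_rot: [-152.0, 90.0, -134.5]
contact_force: [0.4, -0.0, -0.1]
gripper_width: 0.0852
```

Request:
carry_out([
  [0, 0, 0, 0, 0, 0, 100],
  [0, 0, -8, 0, 0, 0, 100],
  [0, 0, -16, 0, 0, 0, 100],
  [0, 0, -24, 0, 0, 0, 100],
  [0, 0, -30, 0, 0, 0, 100],
])

```text
time_s: 16.7
tcp_pos: [0.5937, 0.3964, -0.0]
eef_rot: [-154.4, 89.9, -136.9]
contact_force: [0.6, -0.5, 0.3]
gripper_width: 0.0875
```

Request:
carry_out([
  [0, 0, 0, 0, 0, 0, 100],
  [0, 0, 0, 0, 0, 0, 65],
  [0, 0, 0, 0, 0, 0, 65],
  [0, 0, 0, 0, 0, 0, 65],
  [0, 0, 0, 0, 0, 0, 65],
], squeeze=30)

```text
time_s: 17.2
tcp_pos: [0.5943, 0.3978, 0.0019]
eef_rot: [45.6, 89.9, 63.2]
contact_force: [-1.6, 3.9, 0.1]
gripper_width: 0.0662
```

Request:
carry_out([
  [0, 0, 0, 0, 0, 0, 65],
  [0, 0, 0, 0, 0, 0, 65],
  [0, 0, 5, 0, 0, 0, 65],
  [0, 0, 12, 0, 0, 0, 65],
  [0, 0, 20, 0, 0, 0, 65],
], squeeze=45)

```text
time_s: 17.7
tcp_pos: [0.5933, 0.3953, 0.0205]
eef_rot: [-151.3, 89.8, -133.9]
contact_force: [1.6, 0.0, -9.1]
gripper_width: 0.0656
```

Request:
carry_out([
  [0, 0, 15, 0, 0, 0, 65],
  [0, 0, 40, 0, 0, 0, 65],
  [0, 0, 70, 0, 0, 0, 65],
  [0, 0, 100, 0, 0, 0, 65],
  [0, 0, 130, 0, 0, 0, 65],
])

```text
time_s: 18.2
tcp_pos: [0.594, 0.3964, 0.1537]
eef_rot: [43.3, 90.0, 60.8]
contact_force: [-0.1, 1.4, -9.8]
gripper_width: 0.0661
```

Request:
carry_out([
  [0, 0, 30, 0, 0, 0, 65],
  [0, 0, 60, 0, 0, 0, 65],
  [0, 0, 80, 0, 0, 0, 65],
  [0, 0, 90, 0, 0, 0, 65],
  [0, 0, 90, 0, 0, 0, 65],
])

```text
time_s: 18.7
tcp_pos: [0.5945, 0.397, 0.2437]
eef_rot: [29.4, 89.8, 46.9]
contact_force: [0.2, -0.6, -9.9]
gripper_width: 0.0658
```

Request:
carry_out([
  [-4, -15, 0, 0, 0, -0.01, 65],
  [-11, -45, 0, 0, 0, -0.03, 65],
  [-21, -83, 0, 0, 0, -0.05, 65],
  [-31, -123, 0, 0, 0, -0.07, 65],
  [-41, -165, 0, 0, 0, -0.09, 65],
])

```text
time_s: 19.2
tcp_pos: [0.5515, 0.2296, 0.2395]
eef_rot: [-160.1, 89.8, -147.8]
contact_force: [0.2, -1.4, -8.9]
gripper_width: 0.066
```

Request:
carry_out([
  [-10, -42, 0, 0, 0, -0.02, 65],
  [-20, -84, 0, 0, 0, -0.04, 65],
  [-31, -126, 0, 0, 0, -0.06, 65],
  [-41, -168, 0, 0, 0, -0.08, 65],
  [-52, -210, 0, 0, 0, -0.1, 65],
])

```text
time_s: 19.7
tcp_pos: [0.4991, 0.0196, 0.2402]
eef_rot: [-173.7, 89.9, -167.1]
contact_force: [1.9, -0.5, -9.3]
gripper_width: 0.066
```

Request:
carry_out([
  [-10, -42, 0, 0, 0, -0.02, 65],
  [-20, -84, 0, 0, 0, -0.04, 65],
  [-31, -126, 0, 0, 0, -0.06, 65],
  [-41, -168, 0, 0, 0, -0.08, 65],
  [-52, -210, 0, 0, 0, -0.1, 65],
])

```text
time_s: 20.2
tcp_pos: [0.4471, -0.1897, 0.2404]
eef_rot: [162.7, 89.9, 163.5]
contact_force: [1.0, 0.4, -9.0]
gripper_width: 0.0663
```

Request:
carry_out([
  [-10, -42, 0, 0, 0, -0.02, 65],
  [-20, -84, 0, 0, 0, -0.04, 65],
  [-30, -122, 0, 0, 0, -0.055, 65],
  [-38, -155, 0, 0, 0, -0.06, 65],
  [-43, -175, 0, 0, 0, -0.06, 65],
])

```text
time_s: 20.7
tcp_pos: [0.4038, -0.365, 0.2399]
eef_rot: [161.2, 89.8, 158.5]
contact_force: [-0.6, -0.0, -10.0]
gripper_width: 0.0658
```

Request:
carry_out([
  [0, 0, 0, 0, 0, 0, 65],
  [0, 0, 0, 0, 0, 0, 65],
  [0, 0, 0, 0, 0, 0, 65],
])

```text
time_s: 21.0
tcp_pos: [0.4055, -0.3625, 0.2407]
eef_rot: [142.3, 89.9, 139.8]
contact_force: [0.7, 0.6, -9.6]
gripper_width: 0.0659
```

```bash
cat > st.py <<'E'
from h import *
from scipy.spatial.transform import Rotation as Ro
s=r.get_state();R=Ro.from_euler('xyz',s['eef_rot'],degrees=True).as_matrix()
print(s['time_s'],s['tcp_pos'],'yaw',np.arctan2(R[1,2],R[0,2]),'down',R[:,0],'F',s['contact_force'],'M',s['moment'],s['gripper_width'])
o=np.array([.5705,-.370]);a=-.044;d=s['tcp_pos'][:2]-o;print('in cradle mm',1e3*(d[0]*np.cos(a)+d[1]*np.sin(a)),1e3*(-d[0]*np.sin(a)+d[1]*np.cos(a)))
E
python3 st.py
python3 - <<'E'
from h import *
im=r.capture('wrist');np.save('w7.npy',{k:np.array(v) for k,v in r.camera_params('wrist').items()},allow_pickle=True);cv2.imwrite('pics/w7.png',im)
t=r.capture('top')
cv2.imwrite('pics/w7c.png',np.hstack([cv2.resize(im[60:384,110:410],None,fx=1.6,fy=1.6,interpolation=3),cv2.resize(t[125:250,320:400],(320,518),interpolation=3)]))
E
```

```text
21.0 [ 0.4055 -0.3625  0.2407] yaw -0.04432372069489463 down [-0.0011  0.001  -1.    ] F [ 0.7184  0.5602 -9.6064] M [ 0.0566 -0.0767  0.0158] 0.06587523023394178
in cradle mm -165.15610486649084 0.22414362254965547
```

View pics/w7c.png

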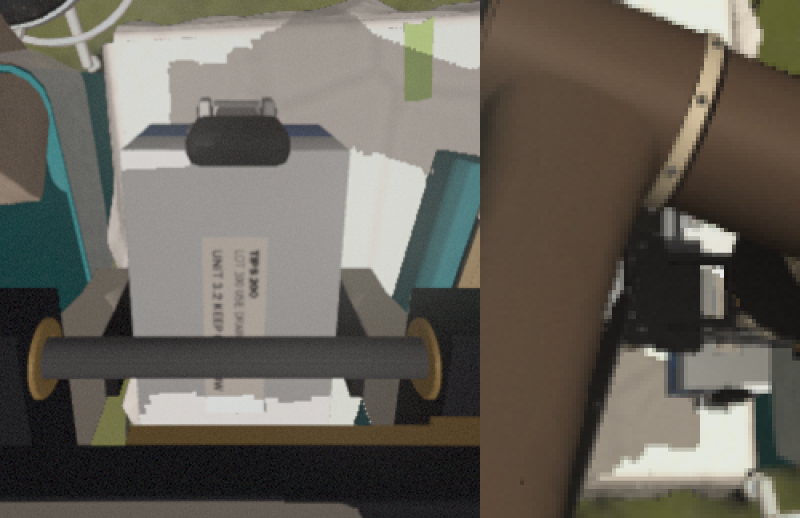

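The box is held square between the pads: lid edges at crop x 122 and 350, near edge at row 150, handle at (238,140). I'll check where its near end sits relative to the TCP.

Run:
```python
from h import *
w=np.load('w7.npy',allow_pickle=True).item()
C=lambda c:np.array(c)/1.6+[110,60]-.2
P=onz(w,C([(122,150),(350,150),(122,165),(350,165)]),.2407+.051);t=np.array([.4055,-.3625])
a=-.0443;u=np.array([np.cos(a),np.sin(a)])
for p in P: d=p[:2]-t;print('k',d@u,'lat',-d[0]*u[1]+d[1]*u[0])
```

```text
k -0.05740178451101829 lat -0.032403185297242676
k -0.057405773147449726 lat 0.032407059573653495
k -0.05304028245780784 lat -0.03272516140276426
k -0.05304182930270364 lat 0.032743586498891246
```

Request:
carry_out([
  [0, 0, -15, 0, 0, 0, 65],
  [0, 0, -45, 0, 0, 0, 65],
  [0, 0, -80, 0, 0, 0, 65],
  [0, 0, -115, 0, 0, 0, 65],
  [0, 0, -150, 0, 0, 0, 65],
])

```text
time_s: 21.6
tcp_pos: [0.4068, -0.3626, 0.0908]
eef_rot: [-22.6, 89.9, -25.0]
contact_force: [0.7, -0.1, -9.9]
gripper_width: 0.0661
```

Request:
carry_out([
  [0, 0, -30, 0, 0, 0, 65],
  [0, 0, -50, 0, 0, 0, 65],
  [0, 0, -65, 0, 0, 0, 65],
  [0, 0, -75, 0, 0, 0, 65],
  [0, 0, -80, 0, 0, 0, 65],
])

```text
time_s: 22.1
tcp_pos: [0.4065, -0.3628, 0.0109]
eef_rot: [175.8, 90.0, 173.3]
contact_force: [-0.2, -0.6, -9.0]
gripper_width: 0.0663
```

Request:
carry_out([
  [0, 0, 0, 0, 0, 0, 65],
  [0, 0, 0, 0, 0, 0, 65],
  [0, 0, 0, 0, 0, 0, 65],
])

```text
time_s: 22.4
tcp_pos: [0.4069, -0.3635, 0.0124]
eef_rot: [-24.0, 89.9, -26.5]
contact_force: [0.5, 0.2, -9.1]
gripper_width: 0.0661
```

```bash
python3 st.py
```

```text
22.4 [ 0.4069 -0.3635  0.0124] yaw -0.04394931983572687 down [ 0.0015 -0.0008 -1.    ] F [ 0.5121  0.1787 -9.0518] M [ 0.0057 -0.0637  0.0312] 0.06610648395370122
in cradle mm -163.73476242936917 -0.704205944605978
```

Request:
carry_out([
  [6, 0, -1, 0, 0, 0, 65],
  [12, 0, -2, 0, 0, 0, 65],
  [18, 0, -3, 0, 0, 0, 65],
  [24, 0, -4, 0, 0, 0, 65],
  [30, -1, -5, 0, 0, 0, 65],
])

```text
time_s: 22.9
tcp_pos: [0.4367, -0.3641, 0.0062]
eef_rot: [160.7, 90.0, 158.2]
contact_force: [-2.4, -1.8, -8.3]
gripper_width: 0.0663
```

Request:
carry_out([
  [0, 0, -1, 0, 0, 0, 65],
  [0, 0, -1, 0, 0, 0, 65],
])

```text
time_s: 23.1
tcp_pos: [0.4372, -0.3646, 0.0058]
eef_rot: [-25.4, 89.9, -27.9]
contact_force: [0.7, -1.1, -6.6]
gripper_width: 0.0661
```

```bash
python3 st.py
```

```text
23.1 [ 0.4372 -0.3646  0.0058] yaw -0.043875128496283264 down [ 0.0015 -0.0008 -1.    ] F [ 0.7093 -1.0995 -6.5668] M [-0.4697 -0.4054 -0.0996] 0.06614141896364935
in cradle mm -133.3857880655052 -0.46555136011016457
```

Request:
carry_out([
  [6, 0, 0, 0, 0, 0, 65],
  [12, 0, 0, 0, 0, 0, 65],
  [18, -1, 0, 0, 0, 0, 65],
  [24, -1, 0, 0, 0, 0, 65],
  [30, -1, 0, 0, 0, 0, 65],
])

```text
time_s: 23.6
tcp_pos: [0.4646, -0.3656, 0.0059]
eef_rot: [-179.1, 89.9, 178.3]
contact_force: [-5.8, -2.3, -0.5]
gripper_width: 0.0662
```

```bash
python3 st.py
```

```text
23.6 [ 0.4646 -0.3656  0.0059] yaw -0.044557472657830804 down [-0.0024  0.0001 -1.    ] F [-5.7745 -2.3295 -0.5035] M [-0.8594  1.9569  0.0358] 0.06619426580281032
in cradle mm -105.96236038291069 -0.23304645044617492
```

Request:
carry_out([
  [7, 0, 0, 0, 0, 0, 65],
  [14, 0, 0, 0, 0, 0, 65],
  [21, -1, 0, 0, 0, 0, 65],
  [28, -1, 0, 0, 0, 0, 65],
  [35, -1, 0, 0, 0, 0, 65],
])

```text
time_s: 24.1
tcp_pos: [0.4996, -0.3667, 0.0059]
eef_rot: [-176.8, 89.9, -179.4]
contact_force: [-5.9, -3.4, 0.1]
gripper_width: 0.066
```

```bash
python3 st.py
```

```text
24.1 [ 0.4996 -0.3667  0.0059] yaw -0.04448270533338275 down [-0.0026 -0.     -1.    ] F [-5.9415 -3.4387  0.0922] M [-0.8714  2.0338  0.1482] 0.06603253601846831
in cradle mm -71.0133505612284 0.18667558414279953
```

Request:
carry_out([
  [7, 0, 0, 0, 0, 0, 65],
  [14, -1, 0, 0, 0, 0, 65],
  [21, -1, 0, 0, 0, 0, 65],
  [28, -1, 0, 0, 0, 0, 65],
  [35, -2, 0, 0, 0, 0, 65],
])

```text
time_s: 24.6
tcp_pos: [0.5345, -0.3686, 0.0059]
eef_rot: [-177.6, 89.8, 179.8]
contact_force: [-6.0, -1.2, -0.9]
gripper_width: 0.0661
```

Request:
carry_out([
  [4, 0, 0, 0, 0, 0, 65],
  [8, 0, 0, 0, 0, 0, 65],
  [12, -1, 0, 0, 0, 0, 65],
  [16, -1, 0, 0, 0, 0, 65],
  [20, -1, 0, 0, 0, 0, 65],
])

```text
time_s: 25.1
tcp_pos: [0.5544, -0.3698, 0.0059]
eef_rot: [-173.9, 89.8, -176.4]
contact_force: [-6.6, -2.6, -0.4]
gripper_width: 0.0661
```

```bash
python3 st.py
```

```text
25.1 [ 0.5544 -0.3698  0.0059] yaw -0.0443119497658194 down [-0.0027 -0.0002 -1.    ] F [-6.558  -2.5527 -0.4239] M [-0.8224  2.0029  0.2004] 0.06606064523221154
in cradle mm -16.09069309619992 -0.5520536194505611
```

Request:
carry_out([
  [2, 0, 0, 0, 0, 0, 65],
  [4, 0, 0, 0, 0, 0, 65],
  [6, 0, 0, 0, 0, 0, 65],
  [8, 0, 0, 0, 0, 0, 65],
  [9, 0, 0, 0, 0, 0, 65],
])

```text
time_s: 25.6
tcp_pos: [0.5645, -0.3698, 0.0059]
eef_rot: [-147.5, 89.9, -150.0]
contact_force: [-3.0, -1.8, -2.4]
gripper_width: 0.0661
```

Request:
carry_out([
  [1, 0, 0, 0, 0, 0, 65],
  [2, 0, 0, 0, 0, 0, 65],
])

```text
time_s: 25.8
tcp_pos: [0.5663, -0.3694, 0.0059]
eef_rot: [-178.2, 89.9, 179.3]
contact_force: [-5.8, -1.7, 1.7]
gripper_width: 0.0659
```

Request:
carry_out([
  [1, 0, 0, 0, 0, 0, 65],
  [2, 0, 0, 0, 0, 0, 65],
])

```text
time_s: 26.0
tcp_pos: [0.5682, -0.3692, 0.0059]
eef_rot: [172.6, 89.9, 170.1]
contact_force: [-5.6, -0.3, 1.4]
gripper_width: 0.0663
```

Request:
carry_out([
  [1, 0, 0, 0, 0, 0, 65],
  [1, 0, 0, 0, 0, 0, 65],
])

```text
time_s: 26.2
tcp_pos: [0.5694, -0.3691, 0.0059]
eef_rot: [171.8, 89.9, 169.3]
contact_force: [-5.7, -0.5, 1.9]
gripper_width: 0.0661
```

Request:
carry_out([
  [1, 0, 0, 0, 0, 0, 65],
  [1, 0, 0, 0, 0, 0, 65],
])

```text
time_s: 26.4
tcp_pos: [0.5699, -0.3691, 0.0059]
eef_rot: [171.2, 89.9, 168.7]
contact_force: [-6.8, -0.7, 2.0]
gripper_width: 0.0664
```

```bash
python3 st.py
```

```text
26.4 [ 0.5699 -0.3691  0.0059] yaw -0.044478516581825646 down [-0.002   0.0004 -1.    ] F [-6.7619 -0.7016  1.9571] M [0.0049 2.3066 0.0148] 0.06637451271209845
in cradle mm -0.6127774513073337 0.8491472692631244
```

Request:
carry_out([
  [1, 0, 0, 0, 0, 0, 65],
  [1, 0, 0, 0, 0, 0, 65],
])

```text
time_s: 26.6
tcp_pos: [0.5699, -0.3691, 0.0059]
eef_rot: [170.7, 89.8, 168.1]
contact_force: [-10.2, 0.1, 4.4]
gripper_width: 0.0661
```

Request:
carry_out([
  [0, 0, 0, 0, 0, 0, 75],
  [0, 0, 0, 0, 0, 0, 85],
  [0, 0, 0, 0, 0, 0, 100],
  [0, 0, 0, 0, 0, 0, 100],
  [0, 0, 0, 0, 0, 0, 100],
])

```text
time_s: 27.1
tcp_pos: [0.573, -0.3692, 0.0058]
eef_rot: [-14.2, 89.9, -16.7]
contact_force: [0.2, 0.0, 0.1]
gripper_width: 0.0869
```

Request:
carry_out([
  [0, 0, 10, 0, 0, 0, 100],
  [0, 0, 30, 0, 0, 0, 100],
  [0, 0, 65, 0, 0, 0, 100],
  [0, 0, 100, 0, 0, 0, 100],
  [-10, 0, 145, 0, 0, 0, 100],
])

```text
time_s: 27.6
tcp_pos: [0.5622, -0.3688, 0.1511]
eef_rot: [161.9, 89.9, 159.4]
contact_force: [-0.4, 0.0, 0.8]
gripper_width: 0.0875
```

Request:
carry_out([
  [-30, 0, 40, 0, 0, 0, 100],
  [-60, 0, 49, 0, 0, 0, 100],
  [-60, 0, 49, 0, 0, 0, 100],
  [-60, 0, 49, 0, 0, 0, 100],
])

```text
time_s: 28.0
tcp_pos: [0.5021, -0.3693, 0.201]
eef_rot: [-13.7, 89.9, -16.3]
contact_force: [0.5, 0.8, -0.4]
gripper_width: 0.0877
```

```bash
python3 st.py
python3 - <<'E'
from h import *
im=r.capture('wrist');np.save('w8.npy',{k:np.array(v) for k,v in r.camera_params('wrist').items()},allow_pickle=True);cv2.imwrite('pics/w8.png',im)
cv2.imwrite('pics/w8c.png',cv2.resize(im[70:270,160:360],(600,600),interpolation=3))
E
```

```text
28.0 [ 0.5021 -0.3693  0.201 ] yaw -0.04463713712682334 down [ 0.0023 -0.0007 -1.    ] F [ 0.4761  0.8186 -0.4307] M [-0.049  -0.0483 -0.0051] 0.08769930998554794
in cradle mm -68.32136095277218 -2.3246898649893177
```

View pics/w8c.png

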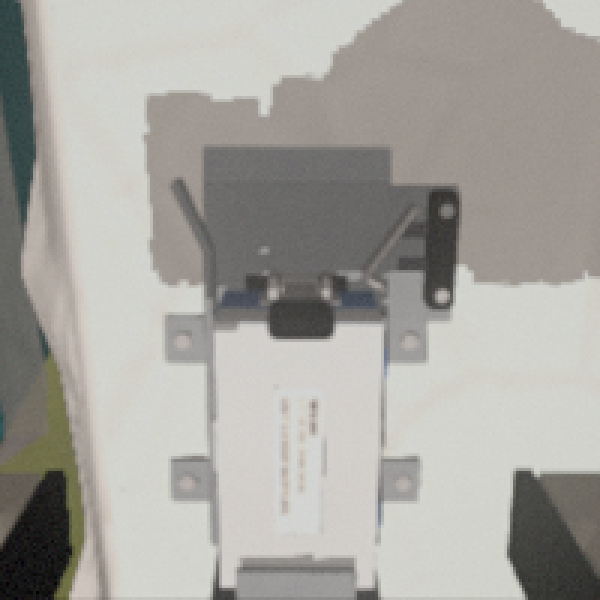

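The box lies between the rails under the lip (lid crop x 215–385, far end at 560 beneath the lip). The catch arm reaches in to about (370,283), behind the box's near end. I'll check those numerically against the empty cradle in w1.

Run:
```python
from h import *
o=np.array([.5705,-.370]);a=-.044
def cr(P): d=P[:,:2]-o;return np.c_[d[:,0]*np.cos(a)+d[:,1]*np.sin(a),-d[:,0]*np.sin(a)+d[:,1]*np.cos(a)]*1e3
w8=np.load('w8.npy',allow_pickle=True).item();w1=np.load('w1.npy',allow_pickle=True).item()
C=lambda c:np.array(c)/3+[160,70]-.33
print('nose now, arm root',cr(onz(w8,C([(370,281),(412,208)]),.017)))
print('nose w1, root',cr(onz(w1,np.array([(437,262),(463,224)])/1.5625-.18,.017)))
print('lid near corners',cr(onz(w8,C([(215,322),(385,322)]),.056)))
print('lid sides near lip',cr(onz(w8,C([(218,545),(378,545)]),.056)))
```

```text
nose now, arm root [[-65.8805  31.5782]
 [-96.6963  48.0309]]
nose w1, root [[-64.587   30.9965]
 [-96.6285  49.5709]]
lid near corners [[-59.0654 -31.1638]
 [-59.0154  34.1299]]
lid sides near lip [[ 37.8222 -32.4777]
 [ 37.8786  34.3859]]
```

```bash
python3 -c "
from plant import r
print(r.close_job(), r.get_state()['time_s'])"
```

```text
the job is handed in; nothing more can be done
the job is handed in; nothing more can be done
```

The full box is in the cradle, against the end stop, and the job is handed in at about 28 s. No verdict came back.

**Finding the full box:** I tipped all three boxes by their handles. Two pulled less than about 1 N and the third, the one farthest from the robot, pulled about 5 N. That one weighed about 9.5 N when lifted. The empty boxes were only tipped and set down again.

**Placing it:** I carried the box over the heater and sealer with its underside at about 0.24 m and slid it in. I stopped when the push rose to about 10 N, well under the 25 N limit, then let go and backed off.

**Last checks (final wrist picture):**
- **Position:** the box's near end is 59 mm short of the cradle origin, so its centre is within about 1 mm of home. It is about 1 to 1.5 mm off sideways, and its long side is in line with the rails.
- **Catch:** the nose is within about 1.5 mm of where it was with the cradle empty, so it has snapped out behind the box.
- **Robot:** the contact force was about zero, with the open gripper clear above the box.

**What went wrong or disagreed:**
- **Fingertip height:** the real fingertips are about 25 mm above the reported TCP, judged from the pictures. My first close on a handle therefore missed over its top.
- **First body grip:** for the same reason my first grip on the full box only caught its lid edges, pushing it a few mm sideways at about 10 N. I recentred and gripped lower.
- **Not re-checked:** I did not measure the flask, the beaker or the empty boxes again at the end. The empty boxes looked in place in a picture taken after both had been tipped. I came near neither the flask nor the beaker.

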